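# Load the straight-edge bar into the spring-clip holder

## Robot

A 6-joint arm with a two-finger parallel gripper is mounted at the origin on a cart in front of the work surface, level with it; the furniture and walls round the work are solid. World frame = base frame: x ahead of the robot, y to its left, z up, the work surface at z = 0. Lengths are in m, angles in degrees, forces in N, time in s.
With the tool pointing down it reaches from about 0.375 to 0.925 m from the base axis. Payload 5.7 kg.
Tool frame: the origin (TCP) lies between the finger pads; the fingertips stand 14 mm ahead of it and the grasp point (between the pads) lies 5 mm behind it; z points along the fingers, y is the line along which they close (so a half turn about z gives the same grasp; the last joint's range is limited). The gripper opens to 85 mm and grips with 20 to 120 N. Pads are 22 mm wide; open, the fingers measure 114 mm over their backs; the gripper's body (76 mm by 85 mm) begins 54 mm behind the grasp point. The pads swing forward as they close: fully open they stand 13 mm farther back than shut.
Start: joints at [59.238, 20.558, 86.54, -0, 72.909, -6.595], TCP at [0.246, 0.547, 0.245] pointing down, gripper open.
Joint ranges: [-170.27, 170.27], [-57.76, 135], [12.27, 136.19], [-55.21, 235.2], [11.17, 155.16], [-170.74, 170.74]. Speed limits (degrees/s): [136.94, 136.94, 180, 180, 180, 180].

## Interface

Orientations are given as [roll, pitch, yaw] about the fixed x, y, z axes, in that order (R = Rz(yaw) Ry(pitch) Rx(roll)).
In Python, from plant import robot, imaging, order gives the robot as it stands. The module is installed in compiled form; this text tells all that it offers.
- The arm moves only by the tool send_rows, never from a script. Its argument "series" is a list of rows, each an object of numbers: "x", "y", "z": the shift along the world's x, y, z in m; "roll": the turn about the world's z in rad; "hand": the closure in counts, from 0 (fully open) to 255 (shut). A call has 1 to 5 rows; each row shifts and turns the commanded pose from where the row before left it; what a row does not reach is not made up. A row lasts 1/8 s, in which the tool goes at most 62.5 mm and 10.7 degrees, less where a joint would pass 70% of its speed; a pose out of reach is approached as far as the arm can. A call is refused whole if a number of a shift passes 0.0625 or a number of a turn 0.188, either way. A call with a gripper value outside its range is refused whole. The fingers move at their own pace and stop on an object; the grip force is fixed at half the most. Time passes only in rows, so rows that do not move let the fingers close. It gives the time, the measured TCP pose, the force, the opening and the grip force at its end, in the units of the state.
- robot.observe(): the state, without advancing time (a new reading comes with each control period).
- imaging.camera(name): name is "side" or "top" or "wrist"; returns a dict with "color" (400x640x3 uint8, red, green, blue), "mtx" (3x3 intrinsics, pixels), "D" ([k1, k2, p1, p2, k3] as OpenCV has them; the pictures are not rectified), "world_to_cam" (4x4, takes a point from world to camera coordinates). Camera axes: x right, y down, z forward; pixel columns grow to the right and rows downward; lengths in m; the calibration is good to about 2 mm. A picture is of the moment at which its call begins. There is no depth.
- order.finish_job(): hands the job in; it is judged then, once.
The state is a dict: "time": time; "joints": joint angles; "qvel": joint speeds; "joint_efforts": joint torques, N m; "ee_pos": TCP position; "tcp_rot": TCP orientation; "force": force on the tool from outside, world axes, zero at the start; "torque": the same for the moment, N m; "gripper_width": opening from 0.0 (shut) to 1.0 (fully open); "grip_force": force on a finger pad.
Only numpy, scipy, OpenCV 4.12 (cv2) and the standard library are available. Lean on these libraries where they do the work, as an engineer would, in place of code of your own. Each camera call takes 0.05 s, during which the arm holds its last target. There are 200 camera calls.

## Task

Load the hardwood straight-edge bar into the spring-clip holder: with the bar's own side push the sprung curved arm back, let the bar down flat behind the low back edge, and slide it along that edge until it is felt to butt firmly against the end stop. Then let go, so that the arm alone keeps it flush against the back edge and up to the stop; use gentle forces throughout (do not ram the stop, the edge or the arm) and leave the jar, tape roll and pincers where they are.

Things in the scene. Friction and masses are not known exactly. Their poses are not given: they have to be found in the camera images.
- bar: Loose dark worn hardwood straight-edge bar, a plain block 44 (its x) x 212 (its y, long) x 27 (z, up) mm, about 0.34 kg; at the start it lies flat on the bare bench right of the mat, in front of the overhanging nail tray (its surface there about 6 mm below z = 0). Origin: centre of the underside. Either end may go to the stop. Grasp it across its 44 mm width near its middle.
- holder: Spring-clip holder, screwed down: grey painted base plate 10 mm thick, x -65..65, y -160..140 mm. Origin: level with its underside; x points away from the robot to the back edge, y (left) along that edge to the end stop, z up. The bar's place: bar's long axis along y, bar origin at x 28, y 0, z 10 mm. For y -38..38 nothing stands within 45 mm of the bar's two sides (room for fingers).
- back_edge: Fixed back edge of the holder: two steel lips, each 40 mm long (holder y -120..-80 and 40..80), x 50..60, top at z 20 (10 mm above the base plate). The bar's far side rests against their faces at x = 50 mm. The bar can be let down behind them with its origin 20 mm short of its place (y -20). Same origin and axes as the holder.
- end_stop: Fixed, rigid steel end stop block: holder x 12..44, y 106..118, top at z 28 mm; the bar's end butts against its face at y = 106 mm. Same origin and axes as the holder. Sliding along the edge under the arm's load meets a few newtons of friction before the stop; a further push of 5 to 12 N on the stop is plenty.
- clip_arm (a joint): Hinge of the sprung curved steel arm (vertical axis at holder x -28, y -140 mm). 0 = at rest against its inner limit, grows as the arm's nose is pushed back towards -x of the holder (and slightly to +y); about 0.11 rad with the bar in place; hard limit 0.21 rad. A spring always drives it back to 0; it does not stay open.
- nose_mid (a point): Middle of the arm's upright round nose (12 mm diameter, holder z 13..39). At rest at holder x 10, y -55 mm: its far face (x 16) then stands 10 mm inside the bar's place; with the bar home it is at x 6, at the hard limit about x -3. The nose pushes towards +x with about 4.5 N at rest, 7.5 N with the bar home, 11 N near the limit.
- cement_jar: Bystander: brown glue jar, 66 mm diameter, 88 mm tall, left of the holder. Origin under its centre. Leave it.
- green_tape: Bystander: roll of tape lying flat, 98 mm diameter, 50 mm tall, behind the holder. Origin under its centre. Leave it.
- pincers: Bystander: pincers lying flat, 192 mm long, 12 mm tall, right of the bar. Origin under its centre. Leave them.

How it is judged (in metres and radians):
On the way, in this order (a step that is already met when the one before it is completed fails the run):
1. the bar has pushed the sprung arm back beyond where the bar will finally hold it (value of joint clip_arm above 0.122 rad and contact force between bar and clip_arm above 2 N), for 0.1 s.
2. the bar, flat behind the back edge and under the arm's load, is pushed firmly against the end stop (x of bar in the frame of holder between 0.0262 and 0.0298 m and z of bar in the frame of holder between 0.008 and 0.012 m and angle between the y axis of bar and the y axis of holder, either way round below 0.03 rad and angle between bar's own z axis and vertical below 0.03 rad and contact force between bar and clip_arm above 2 N and contact force between bar and end_stop above 3 N), for 0.2 s.
At the end, for the whole second after the job is handed in: The bar lies flat on the holder's base plate, square (within 0.03 rad) and flush with the back edge (within 1.8 mm), its end within 2 mm of the end stop, held by the arm's nose alone (pressing with more than 2 N), at rest and let go (x of bar in the frame of holder between 0.0262 and 0.0298 m and z of bar in the frame of holder between 0.008 and 0.012 m and angle between the y axis of bar and the y axis of holder, either way round below 0.03 rad and angle between bar's own z axis and vertical below 0.03 rad and y of bar in the frame of holder between -0.002 and 0.0015 m and value of joint clip_arm between 0.08 and 0.14 rad and contact force between bar and clip_arm above 2 N and linear speed of bar below 0.01 m/s and contact force between bar and the fingers below 0.2 N); the robot touches nothing.
It fails at once if the bar rams the end stop (over 25 N) (contact force between bar and end_stop above 25 N).
It fails at once if the bar rams the back edge (over 30 N) (contact force between bar and back_edge above 30 N).
It fails at once if the arm is forced, past its limit or by the fingers (over 25 N) (contact force between any of bar, the fingers and clip_arm above 25 N).
It fails at once if a bystander (jar, tape roll, pincers) is moved more than 30 mm (distance of any of cement_jar, green_tape, pincers from where it was at the start of the episode above 0.03 m).
It also fails if it takes over 72 s, if anything falls off the work surface, if the arm or the gripper's body presses on something with over 40 N, if the wrist force passes 120 N, or if a joint passes its speed limit or range.

## Working session

There is one attempt and no reset: what is moved stays moved. The work goes in short steps, Python scripts to look and compute and a tool call to move; the robot and the scene stay as the last step left them, time stands still between calls to the robot, and variables do not carry over. Pictures are saved under pics/ and viewed, at most 10 in all, crops included, and the job is handed in when it is done.

Besides the shell and the picture viewer there is one more tool, called after "Request:" as name([rows], argument=value, ...), one row to a line, values as JSON. send_rows: Moves the arm, as the interface text tells. Its arguments: {"type":"object","properties":{"series":{"type":"array"}},"required":["series"]}

```bash
mkdir -p pics; python3 - <<'E'
from plant import robot, imaging
import cv2,pickle
print(robot.observe())
for n in ("top","side"):
    c=imaging.camera(n); pickle.dump(c,open(f"{n}.pkl","wb"))
    cv2.imwrite(f"pics/{n}0.png",c["color"][:,:,::-1]); print(n,c["mtx"],c["D"],c["world_to_cam"])
E
```

```text
{'time': 0.0, 'joints': array([ 5.92379528e+01,  2.05993762e+01,  8.66027053e+01, -1.53417002e-03,
        7.29102722e+01, -6.59386882e+00]), 'qvel': array([-0.02231276, -0.07782794,  0.16285023, -0.03412743, -0.0193568 ,
       -0.05051122]), 'joint_efforts': array([ 8.15600259e-06, -5.27609682e+01, -2.78630179e+01, -1.20736322e-04,
        1.26857695e-02,  9.26481334e-06]), 'ee_pos': array([0.24529405, 0.54679582, 0.24441393]), 'tcp_rot': array([-1.79888221e+02, -1.14458139e-02,  1.55832263e+02]), 'force': array([0.37229381, 0.15822414, 0.5893233 ]), 'torque': array([-0.0068247 ,  0.0185947 ,  0.01143808]), 'grip_force': 0.0, 'gripper_width': 0.999967387520051}
top [[458.11806088   0.         313.42981208]
 [  0.         458.11806088 197.87176281]
 [  0.           0.           1.        ]] [-0.06477121  0.          0.          0.          0.        ] [[ 3.16357398e-03 -9.99945162e-01 -9.98324589e-03 -3.99399974e-02]
 [-9.82614779e-01 -1.25523500e-03 -1.85651882e-01  5.80833218e-01]
 [ 1.85629170e-01  1.03970084e-02 -9.82564865e-01  1.57115582e+00]
 [ 0.00000000e+00  0.00000000e+00  0.00000000e+00  1.00000000e+00]]
side [[447.04029592   0.         317.89540738]
 [  0.         447.04029592 198.00973645]
 [  0.           0.           1.        ]] [-0.03955723  0.          0.          0.          0.        ] [[-9.99930987e-01  2.17602830e-04  1.17462643e-02  5.50502996e-01]
 [-9.86589961e-03  5.27289701e-01 -8.49628292e-01  8.29200788e-02]
 [-6.37856571e-03 -8.49685544e-01 -5.27251165e-01  1.66745318e+00]
 [ 0.00000000e+00  0.00000000e+00  0.00000000e+00  1.00000000e+00]]
```

View pics/top0.png

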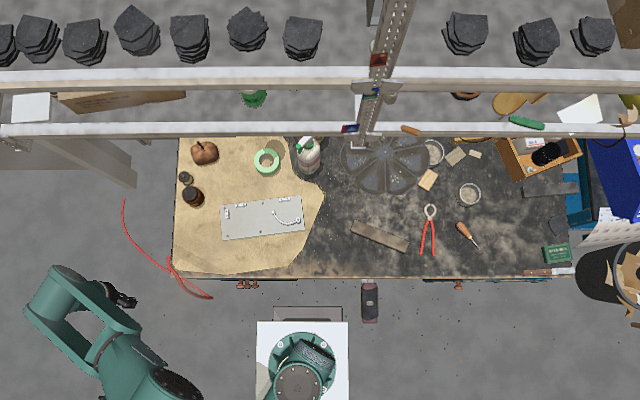

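View pics/side0.png

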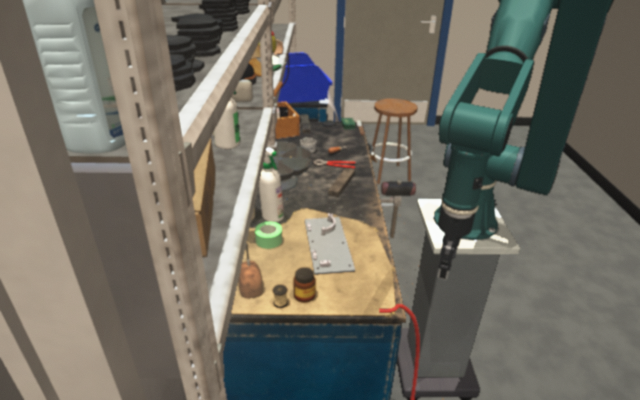

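The top view shows the plate around (262,216), with the stop at its left end and the curved arm on the right near (285,215). The bar is at about (380,236), the pincers at (429,230), the tape at (266,161) and the jar at (193,196). I'll enlarge the plate and bar to read the corners.

```bash
python3 - <<'E'
import cv2,pickle,numpy as np
I=pickle.load(open("top.pkl","rb"))["color"][:,:,::-1]
def cr(x0,y0,w,h):
    return cv2.resize(I[y0:y0+h,x0:x0+w],None,fx=7,fy=7,interpolation=cv2.INTER_CUBIC)
a=cr(210,190,105,52); b=cr(340,212,105,32)
for im,x0,y0 in((a,210,190),(b,340,212)):
    for k in range(0,im.shape[1],70): cv2.putText(im,str(x0+k//7),(k,10),0,.35,(0,0,255)); cv2.line(im,(k,0),(k,im.shape[0]),(0,0,255),1) if 0 else cv2.line(im,(k,12),(k,20),(0,0,255),1)
    for k in range(0,im.shape[0],70): cv2.putText(im,str(y0+k//7),(8,k+4),0,.35,(255,0,0)); cv2.line(im,(0,k),(6,k),(255,0,0),1)
cv2.imwrite("pics/crop.png",np.vstack([a,b]))
E
```

```text
(no output)
```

View pics/crop.png

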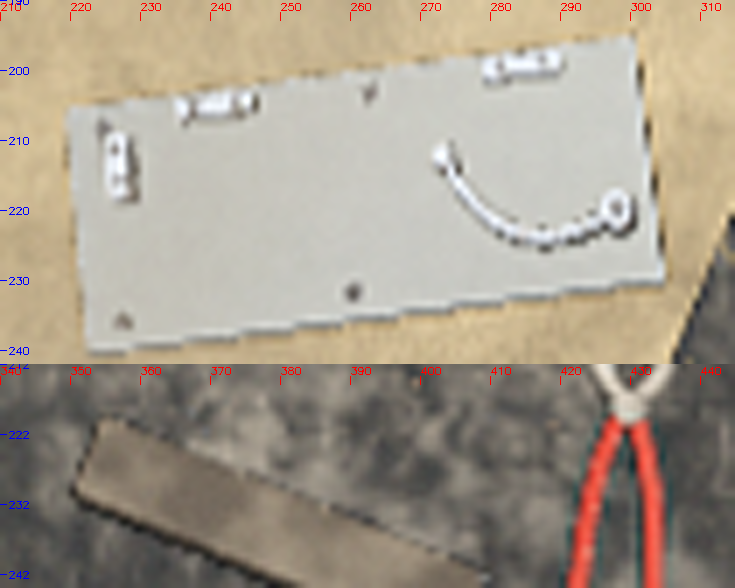

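The enlarged crop gives the plate corners at about (219.5,205.2), (300.2,195), (304.7,230.2) and (222.3,240.3). The bar's left end corners are (354.5,219.5) and (350.5,230), and its far right corner is at about (408,241.5).

```bash
cat > h.py <<'E'
import cv2,pickle,numpy as np
from scipy.optimize import least_squares
def p2w(c,px,z):
    n=cv2.undistortPoints(np.array(px,float).reshape(-1,1,2),c["mtx"],c["D"])[:,0]
    T=c["world_to_cam"];R=T[:3,:3];o=-R.T@T[:3,3]
    d=np.c_[n,np.ones(len(n))]@R
    return (o+d*((z-o[2])/d[:,2])[:,None])
def w2p(c,P):
    T=c["world_to_cam"]
    return cv2.projectPoints(np.array(P,float).reshape(-1,3),cv2.Rodrigues(T[:3,:3])[0],T[:3,3],c["mtx"],c["D"])[0][:,0]
def pose(loc,W):
    # planar fit: loc (n,2), W (n,2) -> x,y,yaw,residuals
    f=lambda q:(np.c_[np.cos(q[2])*loc[:,0]-np.sin(q[2])*loc[:,1]+q[0],np.sin(q[2])*loc[:,0]+np.cos(q[2])*loc[:,1]+q[1]]-W).ravel()
    best=min((least_squares(f,[W[:,0].mean(),W[:,1].mean(),a]) for a in(0,1.5,3,-1.5)),key=lambda r:r.cost)
    return best.x,f(best.x)
E
python3 - <<'E'
from h import *
c=pickle.load(open("top.pkl","rb"))
px=np.array([[219.5,205.2],[300.2,195],[304.7,230.2],[222.3,240.3]])-.4
W=p2w(c,px,.010)
q,r=pose(np.array([[65,140],[65,-160],[-65,-160],[-65,140]])/1e3,W[:,:2])
print("holder",W.round(4),q[:2],np.degrees(q[2]),(r*1e3).round(1))
B=p2w(c,np.array([[354.5,219.5],[350.5,230],[408,241.5]])-.4,.021)
print("bar",B.round(4),np.linalg.norm(B[0]-B[1]),np.linalg.norm(B[0]-B[2]))
I=c["color"][:,:,::-1]
cv2.imwrite("pics/bar.png",cv2.resize(I[210:262,340:440],None,fx=7,fy=7,interpolation=cv2.INTER_CUBIC))
E
```

```text
holder [[ 0.5631  0.3064  0.01  ]
 [ 0.6014  0.0116  0.01  ]
 [ 0.4722 -0.0057  0.01  ]
 [ 0.4348  0.2911  0.01  ]] [0.51659226 0.16077373] 7.286970889874186 [ 0.2  1.5 -0.  -1.3  0.2 -0.5 -0.4  0.3]
bar [[ 0.5098 -0.1845  0.021 ]
 [ 0.4719 -0.1697  0.021 ]
 [ 0.4309 -0.3743  0.021 ]] 0.040676487544848976 0.2055328833160718
```

View pics/bar.png

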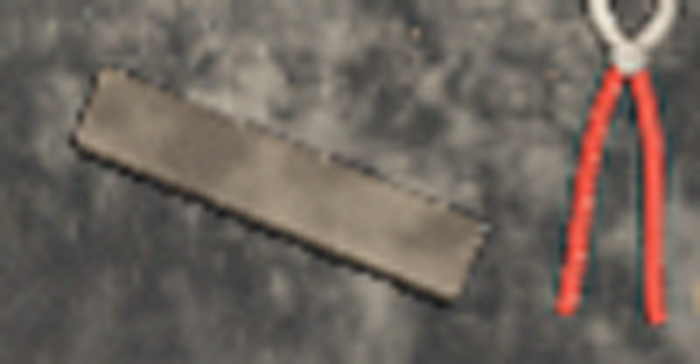

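The bar crop gives its top corners at (355,219.7), (350.4,230.4), (409.9,242.6) and (405,252.9). The holder fit matches the stated sizes to within 1.5 mm. Next I'll move above the bar.

Request:
send_rows([
  {"x": 0.035,"y": -0.04},
  {"x": 0.035,"y": -0.04},
  {"x": 0.035,"y": -0.04},
  {"x": 0.035,"y": -0.04},
  {"x": 0.035,"y": -0.04},
])

```text
$.series[0]: bad value
```

Request:
send_rows([
  {"y": -0.055,"roll": -0.14},
  {"y": -0.055,"roll": -0.14},
  {"y": -0.055,"roll": -0.14},
  {"y": -0.055,"roll": -0.14},
  {"y": -0.055,"roll": -0.14},
])

```text
$.series[0]: bad value
```

Request:
send_rows([
  {"y": -0.055,"roll": -0.14},
  {"y": -0.055,"roll": -0.14},
  {"y": -0.055,"roll": -0.14},
  {"y": -0.055,"roll": -0.14},
  {"y": -0.055,"roll": -0.14},
])

```text
$.series[0]: bad value
```

Request:
send_rows([
  {"y": -0.06,"roll": -0.14},
  {"x": 0.04},
  {},
  {},
])

```text
$.series[0]: bad value
```

```bash
python3 - <<'E'
from h import *
from plant import robot, imaging
c=pickle.load(open("top.pkl","rb"))
B=p2w(c,np.array([[355,219.7],[350.4,230.4],[409.9,242.6],[405,252.9]])-.4,.021)
q,r=pose(np.array([[22,106],[-22,106],[22,-106],[-22,-106]])/1e3,B[:,:2])
print(q[:2],np.degrees(q[2]),(r*1e3).round(1))
s=robot.observe();print(s["time"],s["ee_pos"],s["tcp_rot"],s["force"],s["joints"].round(1))
w=imaging.camera("wrist");pickle.dump(w,open("w1.pkl","wb"))
cv2.imwrite("pics/w1.png",w["color"][:,:,::-1])
z=.021;C,S=np.cos(q[2]),np.sin(q[2])
print(w2p(w,[[q[0]+C*a-S*b,q[1]+S*a+C*b,z] for a,b in((.022,.106),(-.022,.106),(.022,-.106),(-.022,-.106))]).round(1))
E
```

```text
[ 0.44924916 -0.27473677] -22.816123569238247 [ 1.5  0.7 -0.4  0.9  1.5 -0.  -2.5 -1.6]
0.1 [0.2453183  0.54690216 0.24452692] [-1.79905377e+02 -1.22800079e-02  1.55831373e+02] [ 0.12319499  0.4207547  -0.29092121] [59.2 20.6 86.6  0.  72.9 -6.6]
[[ 30.2 454.2]
 [ 21.7 438.6]
 [-60.6 444.1]
 [-70.5 428.8]]
```

View pics/w1.png

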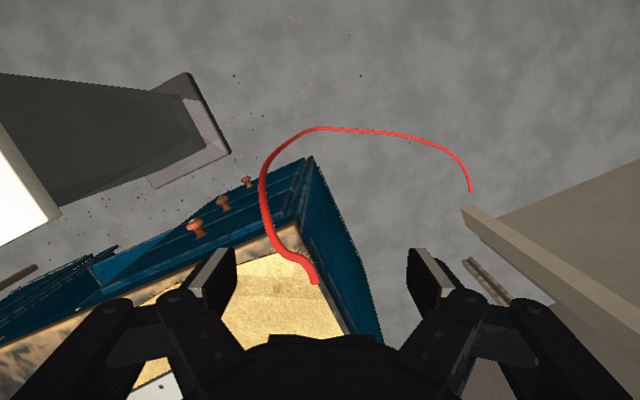

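The moves were refused because every row needs all five fields, so this picture only shows the bench corner from the start pose. Sending them again with full rows.

Request:
send_rows([
  {"x": 0.035,"y": -0.04,"z": 0,"roll": 0,"hand": 0},
  {"x": 0.035,"y": -0.04,"z": 0,"roll": 0,"hand": 0},
  {"x": 0.035,"y": -0.04,"z": 0,"roll": 0,"hand": 0},
  {"x": 0.035,"y": -0.04,"z": 0,"roll": 0,"hand": 0},
  {"x": 0.035,"y": -0.04,"z": 0,"roll": 0,"hand": 0},
])

```text
time: 0.78
ee_pos: [0.4214, 0.3459, 0.2451]
tcp_rot: [-180.0, -0.0, 155.8]
force: [0.1, -0.4, -0.1]
gripper_width: 1.002
grip_force: 0.0
```

Request:
send_rows([
  {"x": 0,"y": -0.055,"z": 0,"roll": -0.14,"hand": 0},
  {"x": 0,"y": -0.055,"z": 0,"roll": -0.14,"hand": 0},
  {"x": 0,"y": -0.055,"z": 0,"roll": -0.14,"hand": 0},
  {"x": 0,"y": -0.055,"z": 0,"roll": -0.14,"hand": 0},
  {"x": 0,"y": -0.055,"z": 0,"roll": -0.14,"hand": 0},
])

```text
time: 1.4
ee_pos: [0.4203, 0.0707, 0.2453]
tcp_rot: [180.0, 0.0, 115.5]
force: [1.2, -0.3, 0.5]
gripper_width: 1.003
grip_force: 0.0
```

Request:
send_rows([
  {"x": 0,"y": -0.055,"z": 0,"roll": -0.14,"hand": 0},
  {"x": 0,"y": -0.055,"z": 0,"roll": -0.14,"hand": 0},
  {"x": 0,"y": -0.055,"z": 0,"roll": -0.14,"hand": 0},
  {"x": 0,"y": -0.055,"z": 0,"roll": -0.14,"hand": 0},
  {"x": 0,"y": -0.055,"z": 0,"roll": -0.14,"hand": 0},
])

```text
time: 2.02
ee_pos: [0.4202, -0.2044, 0.2453]
tcp_rot: [180.0, -0.0, 75.3]
force: [0.5, 0.2, 0.3]
gripper_width: 0.999
grip_force: 0.0
```

Request:
send_rows([
  {"x": 0,"y": -0.06,"z": 0,"roll": -0.146,"hand": 0},
  {"x": 0.029,"y": -0.01,"z": 0,"roll": 0,"hand": 0},
  {"x": 0,"y": 0,"z": 0,"roll": 0,"hand": 0},
  {"x": 0,"y": 0,"z": 0,"roll": 0,"hand": 0},
])

```text
time: 2.52
ee_pos: [0.4489, -0.2718, 0.2448]
tcp_rot: [-179.9, -0.0, 67.3]
force: [0.1, 0.7, 0.7]
gripper_width: 1.002
grip_force: 0.0
```

```bash
python3 - <<'E'
from h import *
from plant import robot, imaging
q=[.44925,-.27474,np.radians(-22.82)]
s=robot.observe();print(s["time"],s["ee_pos"],s["tcp_rot"],s["force"],s["joints"].round(1))
w=imaging.camera("wrist");pickle.dump(w,open("w1.pkl","wb"))
cv2.imwrite("pics/w2.png",w["color"][:,:,::-1])
z=.021;C,S=np.cos(q[2]),np.sin(q[2])
print(w2p(w,[[q[0]+C*a-S*b,q[1]+S*a+C*b,z] for a,b in((.022,.106),(-.022,.106),(.022,-.106),(-.022,-.106))]).round(1))
E
```

```text
2.525 [ 0.44886995 -0.27184412  0.24475793] [-1.79889016e+02 -2.87536227e-02  6.72833458e+01] [0.14020488 0.69088408 0.68803806] [-38.7  14.5  95.7  -0.   70.  -16. ]
[[343.3  84.8]
 [304.6  84.8]
 [339.8 254. ]
 [306.9 254. ]]
```

View pics/w2.png

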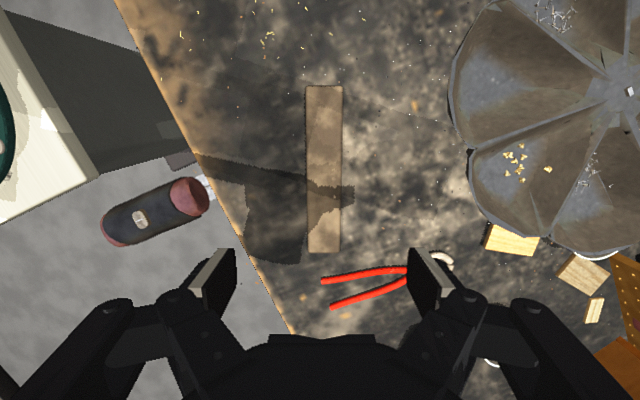

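The wrist view shows the bar's corners at about (305,86), (342,86), (307,252) and (341,252), within about 1–2 px of the projection. The pose is confirmed, so I'll descend and grip.

Request:
send_rows([
  {"x": 0.002,"y": 0.002,"z": -0.04,"roll": 0,"hand": 0},
  {"x": 0,"y": 0,"z": -0.05,"roll": 0,"hand": 0},
  {"x": 0,"y": 0,"z": -0.05,"roll": 0,"hand": 0},
  {"x": 0,"y": 0,"z": -0.04,"roll": 0,"hand": 0},
  {"x": 0,"y": 0,"z": -0.02,"roll": 0,"hand": 0},
])

```text
time: 3.2
ee_pos: [0.4499, -0.2686, 0.0434]
tcp_rot: [-179.8, -0.1, 67.3]
force: [-0.2, 0.5, 0.6]
gripper_width: 1.002
grip_force: 0.0
```

Request:
send_rows([
  {"x": 0,"y": 0,"z": -0.015,"roll": 0,"hand": 0},
  {"x": 0,"y": 0,"z": -0.01,"roll": 0,"hand": 0},
  {"x": 0,"y": 0,"z": -0.008,"roll": 0,"hand": 0},
  {"x": 0,"y": 0,"z": 0,"roll": 0,"hand": 0},
])

```text
time: 3.7
ee_pos: [0.4516, -0.2706, 0.0122]
tcp_rot: [-180.0, -0.0, 67.3]
force: [0.6, 0.1, 0.6]
gripper_width: 0.999
grip_force: 0.0
```

Request:
send_rows([
  {"x": 0,"y": 0,"z": 0,"roll": 0,"hand": 255},
  {"x": 0,"y": 0,"z": 0,"roll": 0,"hand": 255},
  {"x": 0,"y": 0,"z": 0,"roll": 0,"hand": 255},
  {"x": 0,"y": 0,"z": 0,"roll": 0,"hand": 255},
  {"x": 0,"y": 0,"z": 0,"roll": 0,"hand": 255},
])

```text
time: 4.32
ee_pos: [0.452, -0.271, 0.013]
tcp_rot: [179.9, 0.0, 67.2]
force: [-1.0, -0.6, 4.4]
gripper_width: 0.501
grip_force: 62.1
```

Request:
send_rows([
  {"x": 0,"y": 0,"z": 0,"roll": 0,"hand": 255},
  {"x": 0,"y": 0,"z": 0,"roll": 0,"hand": 255},
  {"x": 0,"y": 0,"z": 0,"roll": 0,"hand": 255},
])

```text
time: 4.7
ee_pos: [0.452, -0.271, 0.013]
tcp_rot: [179.9, 0.0, 67.3]
force: [-0.9, 1.1, 5.8]
gripper_width: 0.499
grip_force: 62.1
```

Gripped at about 43 mm opening and 62 N. Lifting and carrying it over the holder.

Request:
send_rows([
  {"x": 0,"y": 0,"z": 0.01,"roll": 0,"hand": 255},
  {"x": 0,"y": 0,"z": 0.03,"roll": 0,"hand": 255},
  {"x": 0,"y": 0,"z": 0.05,"roll": 0,"hand": 255},
  {"x": 0,"y": 0,"z": 0.05,"roll": 0,"hand": 255},
  {"x": 0,"y": 0,"z": 0.03,"roll": 0,"hand": 255},
])

```text
time: 5.32
ee_pos: [0.452, -0.2709, 0.1851]
tcp_rot: [179.9, 0.0, 67.3]
force: [0.1, 0.1, -4.3]
gripper_width: 0.504
grip_force: 62.3
```

Request:
send_rows([
  {"x": 0.014,"y": 0.0525,"z": 0,"roll": 0.066,"hand": 255},
  {"x": 0.014,"y": 0.0525,"z": 0,"roll": 0.066,"hand": 255},
  {"x": 0.014,"y": 0.0525,"z": 0,"roll": 0.066,"hand": 255},
  {"x": 0.014,"y": 0.0525,"z": 0,"roll": 0.066,"hand": 255},
])

```text
time: 5.82
ee_pos: [0.5073, -0.0589, 0.1825]
tcp_rot: [-180.0, -0.0, 82.5]
force: [0.7, -0.0, -4.2]
gripper_width: 0.497
grip_force: 62.2
```

Request:
send_rows([
  {"x": 0.014,"y": 0.0525,"z": 0,"roll": 0.066,"hand": 255},
  {"x": 0.014,"y": 0.0525,"z": 0,"roll": 0.066,"hand": 255},
  {"x": 0.014,"y": 0.0525,"z": 0,"roll": 0.066,"hand": 255},
  {"x": 0.014,"y": 0.0525,"z": 0,"roll": 0.066,"hand": 255},
])

```text
time: 6.32
ee_pos: [0.5632, 0.1511, 0.1824]
tcp_rot: [-179.9, 0.0, 97.6]
force: [-0.6, -0.7, -2.4]
gripper_width: 0.502
grip_force: 62.2
```

Request:
send_rows([
  {"x": 0,"y": 0,"z": 0,"roll": 0,"hand": 255},
  {"x": 0,"y": 0,"z": 0,"roll": 0,"hand": 255},
  {"x": 0,"y": 0,"z": 0,"roll": 0,"hand": 255},
])

```text
time: 6.7
ee_pos: [0.5629, 0.1481, 0.1821]
tcp_rot: [-179.9, 0.0, 97.4]
force: [-0.4, -0.7, -3.1]
gripper_width: 0.5
grip_force: 62.2
```

```bash
python3 - <<'E'
from h import *
from plant import robot, imaging
s=robot.observe();print(s["time"],s["ee_pos"],s["tcp_rot"],s["force"],s["torque"],s["joints"].round(1))
w=imaging.camera("wrist");pickle.dump(w,open("w3.pkl","wb"))
cv2.imwrite("pics/w3.png",cv2.resize(w["color"][:,:,::-1],(800,500)))
t=imaging.camera("top");pickle.dump(t,open("t3.pkl","wb"))
h=[.5166,.1608,np.radians(7.29)];C,S=np.cos(h[2]),np.sin(h[2])
for nm,a,b,z in(("c1",65,140,10),("c2",65,-160,10),("c3",-65,-160,10),("c4",-65,140,10),("lipa",50,80,20),("lipb",50,-120,20),("lipc",50,40,20),("lipd",50,-80,20),("nose",10,-55,39),("stop",12,106,28),("stop2",44,106,28)):
    print(nm,(w2p(w,[[h[0]+(C*a-S*b)/1e3,h[1]+(S*a+C*b)/1e3,z/1e3]])[0]*1.25).round(1))
E
```

```text
6.7 [0.56290429 0.14812822 0.18212501] [-1.79927406e+02  2.19991465e-02  9.74213808e+01] [-0.3905474  -0.71474863 -3.14648193] [-0.01848184 -0.01744792  0.00259324] [ 8.  22.8 92.9 -0.  64.4  0.5]
c1 [431.6  21.3]
c2 [423.9 373.6]
c3 [289.4 372.9]
c4 [255.9  22.4]
lipa [410.9 105.8]
lipb [408.9 342.5]
lipc [410.4 160.4]
lipd [409.2 302. ]
nose [360.  283.3]
stop [358.   66.1]
stop2 [403.   66.1]
```

View pics/w3.png

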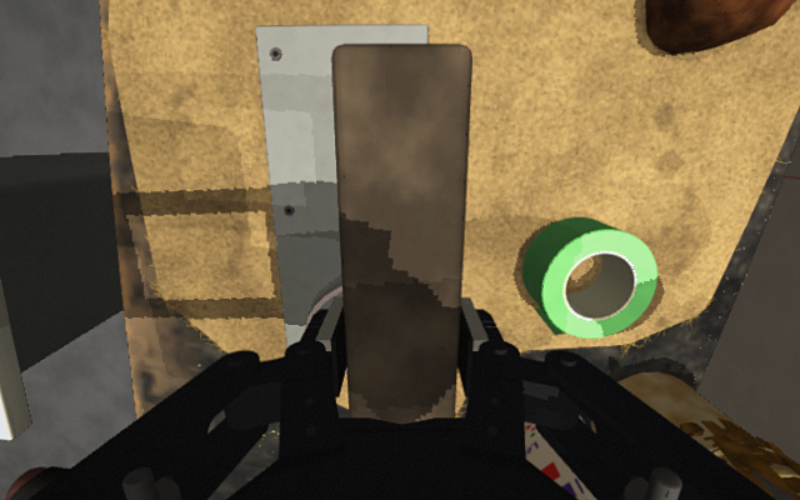

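The wrist view shows the plate's stop-end corners at about (256,26) and (428,24), roughly 3 px from the projection. The bar's end edge is at row 44, columns 332–470, and the tape is clear. I'll measure these edges numerically.

```bash
python3 - <<'E'
from h import *
w=pickle.load(open("w3.pkl","rb"));g=w["color"].astype(float)
sat=cv2.GaussianBlur(g[:,:,0]-g[:,:,2],(0,0),.7)  # mat yellow vs plate grey
lum=cv2.GaussianBlur(g.sum(2),(0,0),.7)
def edge(p,a,b):
    d=np.abs(np.diff(p[a:b]));k=d.argmax();
    if 0<k<len(d)-1:
        l,m,r=d[k-1:k+2];k=k+.5*(l-r)/(l-2*m+r)
    return a+k+.5
T=[(c,edge(sat[:,c],12,30)) for c in range(212,340,12)]
L=[(edge(sat[r],190,240),r) for r in list(range(30,80,8))+list(range(110,140,6))+list(range(160,180,5))]
h=[.5166,.1608,np.radians(7.29)];C,S=np.cos(h[2]),np.sin(h[2])
def loc(px,z):
    P=p2w(w,px,z)[:,:2]-h[:2]; return (np.c_[P@[C,S],P@[-S,C]]*1e3).round(1)
print("stop-end edge (y=140)",loc(T,.01).tolist());print("near edge (x=-65)",loc(L,.01).tolist())
ztop=.182-.0125+.021  # bar top in hand
E=[(c,edge(lum[:,c],28,42)) for c in range(275,370,10)]
Lb=[(edge(sat[r],255,290),r) for r in range(45,160,12)]
Rb=[(edge(sat[r],355,385),r) for r in range(45,160,12)]
for n,x in(("end",E),("left",Lb),("right",Rb)): print(n,loc(x,ztop).tolist())
E
```

```text
stop-end edge (y=140) [[-58.3, 138.0], [-47.1, 138.1], [-35.9, 138.1], [-24.7, 138.1], [-13.6, 138.1], [-2.5, 138.3], [8.6, 138.4], [19.7, 138.4], [30.7, 138.5], [41.8, 138.5], [52.8, 138.5]]
near edge (x=-65) [[-66.3, 129.8], [-66.1, 122.9], [-66.3, 116.0], [-66.1, 109.0], [-66.1, 101.9], [-66.3, 94.7], [-66.2, 87.4], [-66.0, 57.5], [-65.9, 51.7], [-65.8, 45.9], [-65.9, 40.0], [-65.9, 34.0], [-65.7, 7.5], [-65.8, 2.2], [-65.7, -3.1], [-65.6, -8.4]]
end [[26.0, 82.3], [29.7, 82.3], [33.4, 82.3], [37.1, 82.3], [40.8, 82.3], [44.5, 82.3], [48.2, 82.3], [51.9, 82.4], [55.6, 82.4], [59.3, 82.4]]
left [[22.4, 78.8], [22.4, 74.6], [22.3, 70.4], [22.8, 66.1], [22.4, 61.7], [22.3, 57.2], [22.5, 52.7], [22.5, 48.0], [22.4, 43.3], [22.4, 38.4]]
right [[64.1, 78.9], [64.2, 74.7], [64.1, 70.5], [64.1, 66.1], [64.2, 61.8], [64.1, 57.3], [64.2, 52.7], [64.1, 48.1], [64.2, 43.3], [64.2, 38.5]]
```

Relative to the plate, the bar sits at about x 44, y −21 mm, with the holder yaw about 0.26° more than first fitted. Next I'll lower it to about 5 mm above the lips, clear of the nose.

Request:
send_rows([
  {"x": 0,"y": 0,"z": -0.05,"roll": 0.0045,"hand": 255},
  {"x": 0,"y": 0,"z": -0.05,"roll": 0,"hand": 255},
  {"x": 0,"y": 0,"z": -0.025,"roll": 0,"hand": 255},
  {"x": 0,"y": 0,"z": -0.0135,"roll": 0,"hand": 255},
  {"x": 0,"y": 0,"z": 0,"roll": 0,"hand": 255},
])

```text
time: 7.42
ee_pos: [0.5635, 0.1488, 0.0434]
tcp_rot: [-179.9, 0.0, 97.7]
force: [-1.2, -0.1, -3.1]
gripper_width: 0.503
grip_force: 62.2
```

Request:
send_rows([
  {"x": -0.002,"y": -0.0003,"z": 0,"roll": 0,"hand": 255},
  {"x": -0.002,"y": -0.0003,"z": 0,"roll": 0,"hand": 255},
  {"x": -0.001,"y": -0.0001,"z": 0,"roll": 0,"hand": 255},
  {"x": 0,"y": 0,"z": 0,"roll": 0,"hand": 255},
])

```text
time: 7.92
ee_pos: [0.5586, 0.1488, 0.0442]
tcp_rot: [180.0, -0.0, 97.8]
force: [0.0, -0.8, -3.4]
gripper_width: 0.503
grip_force: 62.2
```

Request:
send_rows([
  {"x": -0.001,"y": -0.0001,"z": 0,"roll": 0,"hand": 255},
  {"x": -0.001,"y": -0.0001,"z": 0,"roll": 0,"hand": 255},
  {"x": -0.001,"y": -0.0002,"z": 0,"roll": 0,"hand": 255},
  {"x": -0.001,"y": -0.0001,"z": 0,"roll": 0,"hand": 255},
  {"x": 0,"y": 0,"z": 0,"roll": 0,"hand": 255},
])

```text
time: 8.55
ee_pos: [0.5555, 0.1483, 0.0439]
tcp_rot: [179.9, -0.0, 97.8]
force: [3.4, 0.8, -4.0]
gripper_width: 0.503
grip_force: 62.2
```

Contact with the nose is felt at 3–4 N, about where expected. Pushing the arm back.

Request:
send_rows([
  {"x": -0.001,"y": -0.0001,"z": 0,"roll": 0,"hand": 255},
  {"x": -0.001,"y": -0.0001,"z": 0,"roll": 0,"hand": 255},
  {"x": -0.001,"y": -0.0002,"z": 0,"roll": 0,"hand": 255},
  {"x": -0.001,"y": -0.0001,"z": 0,"roll": 0,"hand": 255},
  {"x": 0,"y": 0,"z": 0,"roll": 0,"hand": 255},
])

```text
time: 9.18
ee_pos: [0.5532, 0.1487, 0.0444]
tcp_rot: [179.7, -0.1, 97.7]
force: [6.2, 4.2, -5.5]
gripper_width: 0.5
grip_force: 62.2
```

Request:
send_rows([
  {"x": -0.001,"y": -0.0001,"z": 0,"roll": 0,"hand": 255},
  {"x": -0.001,"y": -0.0001,"z": 0,"roll": 0,"hand": 255},
  {"x": -0.001,"y": -0.0002,"z": 0,"roll": 0,"hand": 255},
  {"x": -0.001,"y": -0.0001,"z": 0,"roll": 0,"hand": 255},
  {"x": 0,"y": 0,"z": 0,"roll": 0,"hand": 255},
])

```text
time: 9.8
ee_pos: [0.5504, 0.1487, 0.0449]
tcp_rot: [179.6, -0.1, 97.7]
force: [8.2, 6.8, -4.2]
gripper_width: 0.502
grip_force: 62.4
```

Request:
send_rows([
  {"x": -0.001,"y": -0.0001,"z": 0,"roll": 0,"hand": 255},
  {"x": -0.001,"y": -0.0001,"z": 0,"roll": 0,"hand": 255},
  {"x": -0.001,"y": -0.0002,"z": 0,"roll": 0,"hand": 255},
  {"x": 0,"y": 0,"z": 0,"roll": 0,"hand": 255},
  {"x": 0,"y": 0,"z": 0,"roll": 0,"hand": 255},
])

```text
time: 10.42
ee_pos: [0.548, 0.1485, 0.0451]
tcp_rot: [179.5, -0.1, 97.7]
force: [8.1, 6.7, -2.6]
gripper_width: 0.5
grip_force: 62.4
```

Request:
send_rows([
  {"x": -0.001,"y": -0.0001,"z": 0,"roll": 0,"hand": 255},
  {"x": -0.001,"y": -0.0001,"z": 0,"roll": 0,"hand": 255},
  {"x": -0.001,"y": -0.0002,"z": 0,"roll": 0,"hand": 255},
  {"x": 0,"y": 0,"z": 0,"roll": 0,"hand": 255},
])

```text
time: 10.92
ee_pos: [0.5455, 0.1482, 0.0453]
tcp_rot: [179.4, -0.1, 97.7]
force: [8.8, 7.2, -2.7]
gripper_width: 0.506
grip_force: 62.4
```

Request:
send_rows([
  {"x": -0.001,"y": -0.0001,"z": 0,"roll": 0,"hand": 255},
  {"x": -0.001,"y": -0.0001,"z": 0,"roll": 0,"hand": 255},
  {"x": 0,"y": 0,"z": 0,"roll": 0,"hand": 255},
  {"x": 0,"y": 0,"z": 0,"roll": 0,"hand": 255},
])

```text
time: 11.42
ee_pos: [0.5439, 0.1482, 0.0454]
tcp_rot: [179.4, -0.1, 97.7]
force: [9.1, 8.2, -4.3]
gripper_width: 0.5
grip_force: 62.4
```

```bash
python3 - <<'E'
from h import *
from plant import robot, imaging
s=robot.observe();print(s["time"],s["ee_pos"],s["tcp_rot"],s["force"],s["torque"])
w=imaging.camera("wrist");pickle.dump(w,open("w4.pkl","wb"))
cv2.imwrite("pics/w4.png",cv2.resize(w["color"][:,:,::-1],(800,500)))
g=w["color"].astype(float);sat=cv2.GaussianBlur(g[:,:,0]-g[:,:,2],(0,0),.7)
h=[.5166,.1608,np.radians(7.55)];C,S=np.cos(h[2]),np.sin(h[2])
for nm,a,b,z in(("c1",65,140,10),("c4",-65,140,10),("lipa",50,80,20),("lipc",50,40,20),("stop",12,106,28),("stop2",44,106,28)):
    print(nm,(w2p(w,[[h[0]+(C*a-S*b)/1e3,h[1]+(S*a+C*b)/1e3,z/1e3]])[0]*1.25).round(1))
E
```

```text
11.425 [0.54387008 0.14822032 0.04542289] [ 1.79406735e+02 -1.12786613e-01  9.77313299e+01] [ 9.05088476  8.22632896 -4.27660806] [ 1.36672355 -1.54302803  0.20684426]
c1 [508.2 -82.2]
c4 [168.9 -80.5]
lipa [467.3  79.7]
lipc [462.6 182.7]
stop [366.9  -3.7]
stop2 [457.8  -2.9]
```

View pics/w4.png

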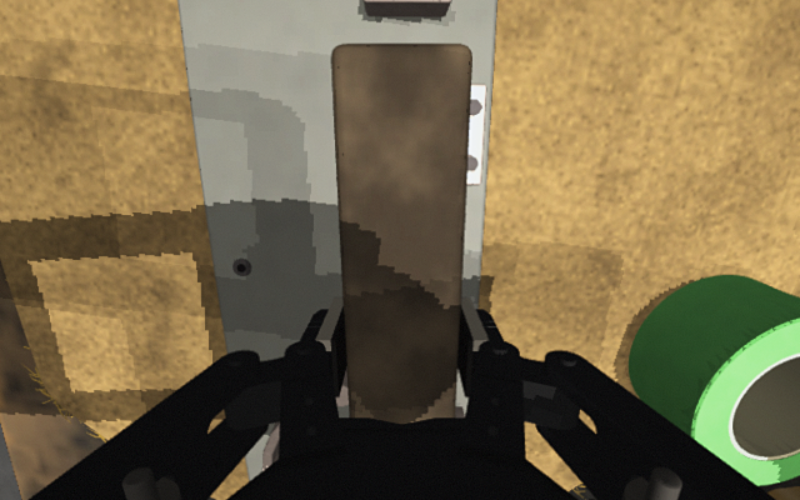

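The view shows the bar between the stop (front face at about (405,15)) and the far lip (right edge at about (486,135)). I'll compute the bar's offset to the plate edge numerically.

```bash
python3 - <<'E'
from h import *
w=pickle.load(open("w4.pkl","rb"));g=w["color"].astype(float)
sat=cv2.GaussianBlur(g[:,:,0]-g[:,:,2],(0,0),.7);lum=cv2.GaussianBlur(g.sum(2),(0,0),.7)
def edge(p,a,b):
    d=np.abs(np.diff(p[a:b]));k=d.argmax()
    if 0<k<len(d)-1:
        l,m,r=d[k-1:k+2];k=k+.5*(l-r)/(l-2*m+r)
    return a+k+.5
h=[.5166,.1608,np.radians(7.55)];C,S=np.cos(h[2]),np.sin(h[2])
def loc(px,z):
    P=p2w(w,px,z)[:,:2]-h[:2]; return (np.c_[P@[C,S],P@[-S,C]]*1e3).round(1).tolist()
print("x=65",loc([(edge(sat[r],382,405),r) for r in(40,60,150,160,170,180,190)],.01))
print("x=-65",loc([(edge(sat[r],140,170),r) for r in(10,30,50,90,110,140,150)],.01))
print("lip x=60",loc([(edge(lum[r],378,392),r) for r in(78,95,110,120,138)],.02))
print("barL",loc([(edge(lum[r],255,290),r) for r in(45,60,80,100,120,140)],.054))
print("barR",loc([(edge(lum[r],360,376),r) for r in(45,60,120,135,155,170)],.054))
print("barEnd",loc([(c,edge(lum[:,c],28,42)) for c in(280,300,320,340,360)],.054))
print("stop foot",loc([(c,edge(lum[:,c],6,25)) for c in(300,310,320,330,340,350)],.01))
E
```

```text
x=65 [[62.4, 93.1], [62.4, 83.5], [62.3, 36.9], [62.3, 31.2], [62.4, 25.5], [62.3, 19.7], [62.3, 13.7]]
x=-65 [[-65.3, 107.3], [-65.3, 98.0], [-65.3, 88.6], [-65.3, 68.9], [-65.3, 58.6], [-65.4, 42.5], [-65.2, 37.0]]
lip x=60 [[57.1, 73.5], [57.1, 65.5], [57.1, 58.3], [57.3, 53.3], [57.2, 44.3]]
barL [[2.8, 81.1], [2.7, 75.9], [2.7, 68.7], [2.7, 61.4], [2.8, 53.8], [2.8, 46.0]]
barR [[43.9, 81.3], [44.1, 76.0], [45.0, 53.9], [45.2, 48.1], [45.2, 40.0], [45.2, 33.8]]
barEnd [[8.7, 84.7], [16.1, 84.7], [23.5, 84.7], [30.9, 84.8], [38.3, 84.8]]
stop foot [[13.7, 103.4], [18.8, 104.5], [23.7, 103.9], [28.8, 103.1], [33.8, 104.5], [38.8, 104.0]]
```

By this measurement the bar is at x ≈ 25.7 mm. I'll push 1.5 mm further for margin, then lower it.

Request:
send_rows([
  {"x": -0.001,"y": -0.0001,"z": 0,"roll": 0,"hand": 255},
  {"x": -0.0005,"y": -0.0001,"z": 0,"roll": 0,"hand": 255},
  {"x": 0,"y": 0,"z": 0,"roll": 0,"hand": 255},
  {"x": 0,"y": 0,"z": 0,"roll": 0,"hand": 255},
])

```text
time: 11.98
ee_pos: [0.5426, 0.1481, 0.0455]
tcp_rot: [179.4, -0.1, 97.7]
force: [9.3, 8.6, -1.9]
gripper_width: 0.501
grip_force: 62.4
```

Request:
send_rows([
  {"x": 0,"y": 0,"z": -0.003,"roll": 0,"hand": 255},
  {"x": 0,"y": 0,"z": -0.003,"roll": 0,"hand": 255},
  {"x": 0,"y": 0,"z": -0.003,"roll": 0,"hand": 255},
  {"x": 0,"y": 0,"z": 0,"roll": 0,"hand": 255},
])

```text
time: 12.48
ee_pos: [0.5423, 0.1469, 0.0365]
tcp_rot: [179.4, -0.0, 97.8]
force: [8.8, 2.7, -0.9]
gripper_width: 0.504
grip_force: 62.8
```

Request:
send_rows([
  {"x": 0,"y": 0,"z": -0.002,"roll": 0,"hand": 255},
  {"x": 0,"y": 0,"z": -0.002,"roll": 0,"hand": 255},
  {"x": 0,"y": 0,"z": 0,"roll": 0,"hand": 255},
])

```text
time: 12.85
ee_pos: [0.5423, 0.1467, 0.0326]
tcp_rot: [179.4, 0.0, 97.8]
force: [8.8, 1.3, 0.6]
gripper_width: 0.503
grip_force: 63.0
```

Request:
send_rows([
  {"x": 0,"y": 0,"z": -0.001,"roll": 0,"hand": 255},
  {"x": 0,"y": 0,"z": -0.001,"roll": 0,"hand": 255},
  {"x": 0,"y": 0,"z": 0,"roll": 0,"hand": 255},
])

```text
time: 13.22
ee_pos: [0.5423, 0.1466, 0.0306]
tcp_rot: [179.4, 0.0, 97.8]
force: [7.7, 1.9, 1.3]
gripper_width: 0.499
grip_force: 63.1
```

Request:
send_rows([
  {"x": 0,"y": 0,"z": -0.001,"roll": 0,"hand": 255},
  {"x": 0,"y": 0,"z": 0,"roll": 0,"hand": 255},
])

```text
time: 13.48
ee_pos: [0.5423, 0.1466, 0.0297]
tcp_rot: [179.4, 0.0, 97.8]
force: [8.6, 1.5, 0.8]
gripper_width: 0.501
grip_force: 63.1
```

Request:
send_rows([
  {"x": 0,"y": 0,"z": -0.001,"roll": 0,"hand": 255},
  {"x": 0,"y": 0,"z": 0,"roll": 0,"hand": 255},
])

```text
time: 13.72
ee_pos: [0.5423, 0.1466, 0.0287]
tcp_rot: [179.4, 0.0, 97.8]
force: [8.0, 1.8, 1.4]
gripper_width: 0.503
grip_force: 63.1
```

Request:
send_rows([
  {"x": 0,"y": 0,"z": -0.001,"roll": 0,"hand": 255},
  {"x": 0,"y": 0,"z": 0,"roll": 0,"hand": 255},
])

```text
time: 13.98
ee_pos: [0.5424, 0.1466, 0.0285]
tcp_rot: [179.4, 0.0, 97.8]
force: [7.4, 1.1, 9.7]
gripper_width: 0.502
grip_force: 64.0
```

Request:
send_rows([
  {"x": 0,"y": 0,"z": -0.001,"roll": 0,"hand": 255},
  {"x": 0,"y": 0,"z": 0,"roll": 0,"hand": 255},
])

```text
time: 14.22
ee_pos: [0.5424, 0.1466, 0.0284]
tcp_rot: [179.4, 0.0, 97.8]
force: [4.5, 0.8, 20.4]
gripper_width: 0.502
grip_force: 65.3
```

The bar touched down at TCP z 0.0285, so its underside is at the plate height. I'll ease the downforce, then move to the back edge.

Request:
send_rows([
  {"x": 0,"y": 0,"z": 0.0012,"roll": 0,"hand": 255},
  {"x": 0.001,"y": 0.0001,"z": 0,"roll": 0,"hand": 255},
  {"x": 0.001,"y": 0.0001,"z": 0,"roll": 0,"hand": 255},
  {"x": 0,"y": 0,"z": 0,"roll": 0,"hand": 255},
])

```text
time: 14.72
ee_pos: [0.5424, 0.1466, 0.0284]
tcp_rot: [179.6, 0.0, 97.8]
force: [3.5, 0.8, 11.8]
gripper_width: 0.503
grip_force: 64.5
```

Request:
send_rows([
  {"x": 0.001,"y": 0.0002,"z": 0,"roll": 0,"hand": 255},
  {"x": 0,"y": 0,"z": 0,"roll": 0,"hand": 255},
])

```text
time: 14.98
ee_pos: [0.5425, 0.1466, 0.0284]
tcp_rot: [179.7, 0.0, 97.8]
force: [2.5, 0.1, 14.4]
gripper_width: 0.501
grip_force: 64.7
```

Request:
send_rows([
  {"x": 0.001,"y": 0.0001,"z": 0,"roll": 0,"hand": 255},
  {"x": 0,"y": 0,"z": 0,"roll": 0,"hand": 255},
])

```text
time: 15.22
ee_pos: [0.5425, 0.1466, 0.0283]
tcp_rot: [179.8, 0.0, 97.8]
force: [-0.3, -0.9, 16.7]
gripper_width: 0.499
grip_force: 65.0
```

Friction on the plate is holding it, so I'll lift a little to unload.

Request:
send_rows([
  {"x": 0,"y": 0,"z": 0.001,"roll": 0,"hand": 255},
  {"x": 0,"y": 0,"z": 0,"roll": 0,"hand": 255},
])

```text
time: 15.48
ee_pos: [0.5441, 0.1463, 0.0285]
tcp_rot: [179.7, 0.1, 97.8]
force: [5.6, -1.3, 3.7]
gripper_width: 0.503
grip_force: 63.4
```

Request:
send_rows([
  {"x": 0,"y": 0,"z": 0.0005,"roll": 0,"hand": 255},
  {"x": 0,"y": 0,"z": 0,"roll": 0,"hand": 255},
])

```text
time: 15.72
ee_pos: [0.5443, 0.1463, 0.0285]
tcp_rot: [179.7, 0.1, 97.8]
force: [6.4, -2.0, -2.0]
gripper_width: 0.501
grip_force: 62.5
```

Request:
send_rows([
  {"x": 0.001,"y": 0.0001,"z": 0,"roll": 0,"hand": 255},
  {"x": 0,"y": 0,"z": 0,"roll": 0,"hand": 255},
])

```text
time: 15.98
ee_pos: [0.5447, 0.1462, 0.0285]
tcp_rot: [179.8, 0.1, 97.8]
force: [5.9, -2.4, -0.1]
gripper_width: 0.498
grip_force: 62.9
```

Request:
send_rows([
  {"x": 0.001,"y": 0.0001,"z": 0,"roll": 0,"hand": 255},
  {"x": 0,"y": 0,"z": 0,"roll": 0,"hand": 255},
])

```text
time: 16.23
ee_pos: [0.5447, 0.1463, 0.0284]
tcp_rot: [179.8, 0.1, 97.8]
force: [4.2, -4.0, 5.1]
gripper_width: 0.502
grip_force: 63.4
```

Request:
send_rows([
  {"x": 0.0005,"y": 0.0001,"z": 0,"roll": 0,"hand": 255},
  {"x": 0,"y": 0,"z": 0,"roll": 0,"hand": 255},
])

```text
time: 16.48
ee_pos: [0.5448, 0.1462, 0.0284]
tcp_rot: [179.9, 0.1, 97.8]
force: [3.4, -4.1, 4.3]
gripper_width: 0.496
grip_force: 63.5
```

Request:
send_rows([
  {"x": 0.0005,"y": 0,"z": 0.0006,"roll": 0,"hand": 255},
  {"x": 0,"y": 0,"z": 0,"roll": 0,"hand": 255},
])

```text
time: 16.73
ee_pos: [0.5454, 0.1464, 0.0284]
tcp_rot: [179.9, 0.0, 97.8]
force: [4.9, -3.6, -1.2]
gripper_width: 0.503
grip_force: 62.6
```

Request:
send_rows([
  {"x": 0.001,"y": 0.0001,"z": 0.0004,"roll": 0,"hand": 255},
  {"x": 0,"y": 0,"z": 0,"roll": 0,"hand": 255},
])

```text
time: 16.98
ee_pos: [0.5455, 0.1465, 0.0284]
tcp_rot: [180.0, 0.0, 97.8]
force: [4.6, -3.5, -3.2]
gripper_width: 0.5
grip_force: 62.5
```

Request:
send_rows([
  {"x": 0.001,"y": 0.0001,"z": 0.0003,"roll": 0,"hand": 255},
  {"x": 0,"y": 0,"z": 0,"roll": 0,"hand": 255},
])

```text
time: 17.23
ee_pos: [0.5457, 0.1465, 0.0285]
tcp_rot: [-179.9, 0.0, 97.7]
force: [2.7, -4.8, -3.5]
gripper_width: 0.501
grip_force: 62.4
```

The bar is against the lip: more command only changes the force, and the vertical force equals the bar's weight. Sliding along the edge now.

Request:
send_rows([
  {"x": 0.0005,"y": 0,"z": 0,"roll": 0,"hand": 255},
  {"x": -0.0001,"y": 0.001,"z": 0,"roll": 0,"hand": 255},
  {"x": -0.0001,"y": 0.001,"z": 0,"roll": 0,"hand": 255},
  {"x": -0.0002,"y": 0.001,"z": 0,"roll": 0,"hand": 255},
  {"x": 0,"y": 0,"z": 0,"roll": 0,"hand": 255},
])

```text
time: 17.85
ee_pos: [0.5454, 0.1492, 0.0285]
tcp_rot: [-179.9, 0.0, 97.7]
force: [1.5, -7.0, -2.6]
gripper_width: 0.501
grip_force: 62.5
```

Request:
send_rows([
  {"x": -0.0001,"y": 0.001,"z": 0,"roll": 0,"hand": 255},
  {"x": -0.0001,"y": 0.001,"z": 0,"roll": 0,"hand": 255},
  {"x": -0.0002,"y": 0.001,"z": 0,"roll": 0,"hand": 255},
  {"x": 0,"y": 0,"z": 0,"roll": 0,"hand": 255},
])

```text
time: 18.35
ee_pos: [0.5449, 0.1522, 0.0285]
tcp_rot: [-179.9, 0.0, 97.7]
force: [2.0, -6.1, -3.2]
gripper_width: 0.502
grip_force: 62.5
```

Request:
send_rows([
  {"x": -0.0001,"y": 0.001,"z": 0,"roll": 0,"hand": 255},
  {"x": -0.0001,"y": 0.001,"z": 0,"roll": 0,"hand": 255},
  {"x": -0.0002,"y": 0.001,"z": 0,"roll": 0,"hand": 255},
  {"x": -0.0001,"y": 0.001,"z": 0,"roll": 0,"hand": 255},
  {"x": 0,"y": 0,"z": 0,"roll": 0,"hand": 255},
])

```text
time: 18.98
ee_pos: [0.5444, 0.1562, 0.0285]
tcp_rot: [-179.9, 0.0, 97.8]
force: [1.8, -6.7, -3.6]
gripper_width: 0.5
grip_force: 62.5
```

Request:
send_rows([
  {"x": -0.0001,"y": 0.001,"z": 0,"roll": 0,"hand": 255},
  {"x": -0.0001,"y": 0.001,"z": 0,"roll": 0,"hand": 255},
  {"x": -0.0002,"y": 0.001,"z": 0,"roll": 0,"hand": 255},
  {"x": -0.0001,"y": 0.001,"z": 0,"roll": 0,"hand": 255},
  {"x": 0,"y": 0,"z": 0,"roll": 0,"hand": 255},
])

```text
time: 19.6
ee_pos: [0.5439, 0.1602, 0.0284]
tcp_rot: [-179.9, 0.0, 97.8]
force: [1.8, -5.9, -3.3]
gripper_width: 0.502
grip_force: 62.5
```

Request:
send_rows([
  {"x": -0.0001,"y": 0.001,"z": 0,"roll": 0,"hand": 255},
  {"x": -0.0002,"y": 0.001,"z": 0,"roll": 0,"hand": 255},
  {"x": 0,"y": 0,"z": 0,"roll": 0,"hand": 255},
])

```text
time: 19.98
ee_pos: [0.5436, 0.1622, 0.0285]
tcp_rot: [-179.9, 0.1, 97.8]
force: [1.7, -5.7, -2.3]
gripper_width: 0.5
grip_force: 62.5
```

Request:
send_rows([
  {"x": -0.0001,"y": 0.001,"z": 0,"roll": 0,"hand": 255},
  {"x": 0,"y": 0,"z": 0,"roll": 0,"hand": 255},
])

```text
time: 20.23
ee_pos: [0.5435, 0.1632, 0.0285]
tcp_rot: [-179.9, 0.1, 97.8]
force: [2.3, -6.8, -1.5]
gripper_width: 0.503
grip_force: 62.5
```

Request:
send_rows([
  {"x": -0.0001,"y": 0.001,"z": 0,"roll": 0,"hand": 255},
  {"x": 0,"y": 0,"z": 0,"roll": 0,"hand": 255},
])

```text
time: 20.48
ee_pos: [0.5434, 0.1641, 0.0285]
tcp_rot: [-179.9, 0.1, 97.8]
force: [1.9, -7.6, -2.2]
gripper_width: 0.503
grip_force: 62.5
```

Request:
send_rows([
  {"x": -0.0001,"y": 0.001,"z": 0,"roll": 0,"hand": 255},
  {"x": 0,"y": 0,"z": 0,"roll": 0,"hand": 255},
])

```text
time: 20.72
ee_pos: [0.5432, 0.1651, 0.0284]
tcp_rot: [-179.9, 0.1, 97.8]
force: [2.1, -7.3, -2.3]
gripper_width: 0.503
grip_force: 62.5
```

Request:
send_rows([
  {"x": -0.0002,"y": 0.001,"z": 0,"roll": 0,"hand": 255},
  {"x": 0,"y": 0,"z": 0,"roll": 0,"hand": 255},
])

```text
time: 20.98
ee_pos: [0.5431, 0.1661, 0.0285]
tcp_rot: [-179.9, 0.1, 97.8]
force: [1.6, -7.1, -2.2]
gripper_width: 0.503
grip_force: 62.5
```

Request:
send_rows([
  {"x": -0.0001,"y": 0.001,"z": 0,"roll": 0,"hand": 255},
  {"x": 0,"y": 0,"z": 0,"roll": 0,"hand": 255},
])

```text
time: 21.22
ee_pos: [0.5429, 0.1671, 0.0285]
tcp_rot: [-179.9, 0.1, 97.8]
force: [2.7, -6.6, -1.9]
gripper_width: 0.502
grip_force: 62.5
```

Request:
send_rows([
  {"x": -0.0001,"y": 0.001,"z": 0,"roll": 0,"hand": 255},
  {"x": 0,"y": 0,"z": 0,"roll": 0,"hand": 255},
])

```text
time: 21.48
ee_pos: [0.5429, 0.1675, 0.0285]
tcp_rot: [-179.9, 0.1, 97.8]
force: [2.5, -10.0, -1.8]
gripper_width: 0.5
grip_force: 62.6
```

Request:
send_rows([
  {"x": -0.0001,"y": 0.001,"z": 0,"roll": 0,"hand": 255},
  {"x": 0,"y": 0,"z": 0,"roll": 0,"hand": 255},
])

```text
time: 21.72
ee_pos: [0.5429, 0.1675, 0.0285]
tcp_rot: [-179.9, 0.2, 97.8]
force: [3.1, -14.6, -1.7]
gripper_width: 0.503
grip_force: 62.7
```

Request:
send_rows([
  {"x": -0.0001,"y": 0.001,"z": 0,"roll": 0,"hand": 255},
  {"x": 0,"y": 0,"z": 0,"roll": 0,"hand": 255},
])

```text
time: 21.98
ee_pos: [0.5429, 0.1676, 0.0285]
tcp_rot: [-179.8, 0.3, 97.8]
force: [3.3, -19.2, -1.9]
gripper_width: 0.504
grip_force: 62.7
```

The stop is felt: position is fixed and the force is rising, about 12 N above friction. I'll hold, relax the push, then open.

Request:
send_rows([
  {"x": 0,"y": 0,"z": 0,"roll": 0,"hand": 255},
  {"x": 0,"y": 0,"z": 0,"roll": 0,"hand": 255},
  {"x": 0,"y": 0,"z": 0,"roll": 0,"hand": 255},
  {"x": 0,"y": 0,"z": 0,"roll": 0,"hand": 255},
])

```text
time: 22.48
ee_pos: [0.5429, 0.1675, 0.0285]
tcp_rot: [-179.8, 0.3, 97.8]
force: [3.2, -19.2, -1.3]
gripper_width: 0.503
grip_force: 62.7
```

Request:
send_rows([
  {"x": 0.0001,"y": -0.001,"z": 0,"roll": 0,"hand": 255},
  {"x": 0.0001,"y": -0.001,"z": 0,"roll": 0,"hand": 255},
  {"x": 0.0001,"y": -0.001,"z": 0,"roll": 0,"hand": 255},
  {"x": 0,"y": 0,"z": 0,"roll": 0,"hand": 255},
])

```text
time: 22.98
ee_pos: [0.5429, 0.1674, 0.0285]
tcp_rot: [-179.9, 0.0, 97.8]
force: [0.4, -6.3, -2.4]
gripper_width: 0.5
grip_force: 62.5
```

Request:
send_rows([
  {"x": 0,"y": -0.001,"z": 0,"roll": 0,"hand": 255},
  {"x": 0,"y": 0,"z": 0,"roll": 0,"hand": 255},
  {"x": 0,"y": 0,"z": 0,"roll": 0,"hand": 150},
  {"x": 0,"y": 0,"z": 0,"roll": 0,"hand": 100},
])

```text
time: 23.48
ee_pos: [0.5441, 0.1673, 0.029]
tcp_rot: [180.0, -0.0, 97.8]
force: [0.6, -0.5, 0.7]
gripper_width: 0.605
grip_force: 0.0
```

Request:
send_rows([
  {"x": 0,"y": 0,"z": 0,"roll": 0,"hand": 30},
  {"x": 0,"y": 0,"z": 0,"roll": 0,"hand": 30},
  {"x": 0,"y": 0,"z": 0,"roll": 0,"hand": 30},
  {"x": 0,"y": 0,"z": 0,"roll": 0,"hand": 30},
])

```text
time: 23.98
ee_pos: [0.544, 0.167, 0.0288]
tcp_rot: [180.0, -0.0, 97.8]
force: [0.2, -0.9, -0.7]
gripper_width: 0.885
grip_force: 0.0
```

Released with no contact force. I'll lift straight up and check.

Request:
send_rows([
  {"x": 0,"y": 0,"z": 0.01,"roll": 0,"hand": 30},
  {"x": 0,"y": 0,"z": 0.02,"roll": 0,"hand": 30},
  {"x": 0,"y": 0,"z": 0.04,"roll": 0,"hand": 30},
  {"x": 0,"y": 0,"z": 0.05,"roll": 0,"hand": 30},
  {"x": 0,"y": 0,"z": 0.05,"roll": 0,"hand": 30},
])

```text
time: 24.6
ee_pos: [0.5436, 0.1669, 0.2009]
tcp_rot: [180.0, -0.0, 97.8]
force: [0.5, -0.0, -0.2]
gripper_width: 0.886
grip_force: 0.0
```

Request:
send_rows([
  {"x": -0.02,"y": 0,"z": 0.03,"roll": 0,"hand": 30},
  {"x": -0.03,"y": 0,"z": 0,"roll": 0,"hand": 30},
  {"x": 0,"y": 0,"z": 0,"roll": 0,"hand": 30},
  {"x": 0,"y": 0,"z": 0,"roll": 0,"hand": 30},
])

```text
time: 25.1
ee_pos: [0.4944, 0.167, 0.2292]
tcp_rot: [179.9, 0.0, 97.8]
force: [-0.3, 0.8, -0.3]
gripper_width: 0.882
grip_force: 0.0
```

```bash
python3 - <<'E'
from h import *
from plant import robot, imaging
s=robot.observe();print(s["time"],s["ee_pos"],s["force"])
w=imaging.camera("wrist");pickle.dump(w,open("w5.pkl","wb"))
cv2.imwrite("pics/w5.png",cv2.resize(w["color"][0:300,150:550,::-1],(800,600),interpolation=cv2.INTER_CUBIC))
E
```

```text
25.1 [0.49441404 0.16700438 0.2292418 ] [-0.28926075  0.7563947  -0.2627464 ]
```

View pics/w5.png

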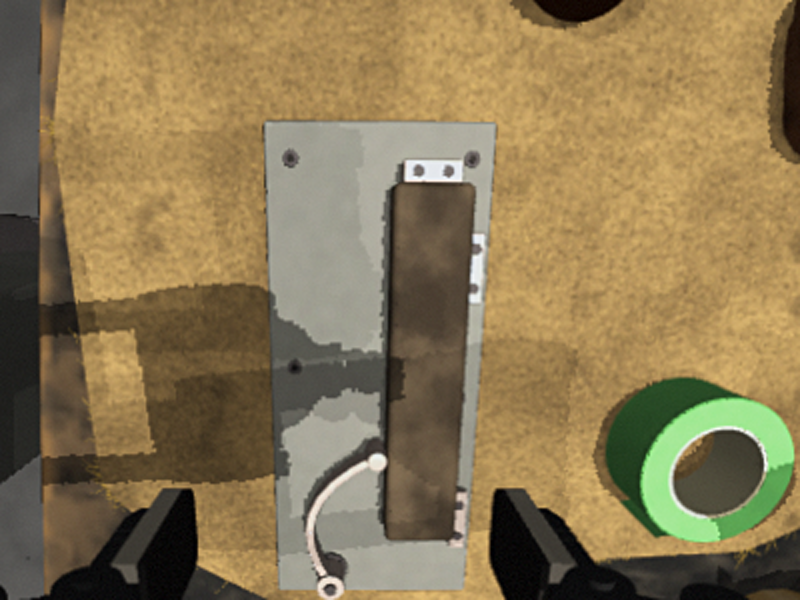

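The bar lies flat and square. Its end is at the stop (430,183), its far side is flush with both lips (475,265 and 457,515), and the nose presses at (378,462). The gripper is clear, so I'm handing in.

```bash
python3 -c "
from plant import order
print(order.finish_job())"
```

```text
the job is handed in; nothing more can be done
None
```

The bar is loaded in the clip holder, butted to the stop with about 12 N and flush to the back edge in the final wrist picture, held by the arm alone; the job was handed in at about 25 s, and no verdict was returned.

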